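# Wipe the optical rail and set its carrier screw to running clearance

## Robot

A 6-joint arm with a two-finger parallel gripper is mounted at the origin on the work surface; the furniture and walls round the work are solid. World frame = base frame: x ahead of the robot, y to its left, z up, the work surface at z = 0. Lengths are in m, angles in degrees, forces in N, time in s.
With the tool pointing down it reaches from about 0.35 to 0.875 m from the base axis. Payload 4.2 kg.
Tool frame: the origin (TCP) lies midway between the tips of the shut fingers; the grasp point (between the pads) lies 19 mm behind it; z points along the fingers, y is the line along which they close (so a half turn about z gives the same grasp; the last joint's range is limited). The gripper opens to 87 mm and grips with 3 to 60 N. Pads are 19 mm wide; open, the fingers measure 117 mm over their backs; the gripper's body (75 mm by 190 mm) begins 51 mm behind the grasp point.
Start: joints at [14.817, 22.042, 0.453, 0, -68.411, -14.817], TCP at [0.625, 0, 0.223] pointing down, gripper open.
Joint ranges: [-179.83, 179.83], [-69.29, 118.12], [-61.27, 80.66], [-181.25, 117.63], [-171.15, -9.14], [-177.46, 177.46]. Speed limits (degrees/s): [159.86, 159.86, 180, 180, 180, 180].

## Interface

Orientations are given as a 3x3 rotation matrix whose columns are the frame's x, y, z axes.
In Python, from station import r, imaging, sensors gives the robot as it stands (r), with the cameras (imaging) and the readings (sensors).
- The arm moves only by the shell command python3 steer.py, which reads ROWS from standard input. ROWS is a JSON list of rows, 1 to 8 of them, each an object with the fields finger_gap (the opening from 0.0 (shut) to 1.0 (fully open)), x, y, z (the shift in fractions of the full range, 1 being 0.3 m), drx, dry, drz (a rotation vector in a scale on which 1.0 is 90 degrees); a field left out counts as zero (the opening has to be given); each row is the pose to reach, as a shift and turn from the pose commanded when the command began, along the tool's axes at that moment; what a row does not reach only later rows make up. A row lasts 1/10 s, in which the tool goes at most 0.05 m and 8.59 degrees, less where a joint would pass 70% of its speed; a pose out of reach is approached as far as the arm can. The fingers move at their own pace and stop on an object; the grip force is fixed at half the most. Time passes only in rows, so rows that do not move let the fingers close. It prints the time, the measured TCP pose, the force, the opening and the grip force at its end. Input that does not fit is refused with a message, and nothing moves.
- sensors.sense(): the state, without advancing time (a new reading comes with each control period).
- imaging.capture(name): name is "scene" or "side" or "wrist"; returns a dict with "pixels" (420x560x3 uint8, red, green, blue), "z_map" (420x560 float32, m along the optical axis (not along the pixel's ray), 0 where there is no reading), "K" (3x3 intrinsics, pixels), "world_from_camera" (4x4, takes a point from camera to world coordinates). Camera axes: x right, y up, looking along -z (the intrinsics and any distortion apply to the point x, -y, -z); pixel columns grow to the right and rows downward; lengths in m; the calibration is good to about 2 mm. A picture is of the moment at which its call begins.
- r.finish_job(): hands the job in; it is judged then, once.
The state is a dict: "time_s": time; "joints": joint angles; "joint_velocities": joint speeds; "effort": joint torques, N m; "tcp_pos": TCP position; "ee_rot": TCP orientation; "wrist_force": force on the tool from outside, world axes, zero at the start; "moment": the same for the moment, N m; "gripper_width": opening from 0.0 (shut) to 1.0 (fully open); "gripper_force": force on a finger pad.
Only numpy, scipy, OpenCV 4.12 (cv2) and the standard library are available. Lean on these libraries where they do the work, as an engineer would, in place of code of your own. Each camera call takes 0.05 s, during which the arm holds its last target. There are 200 camera calls.

## Task

Pick up the black block with the felt sole and, holding it flat and crosswise on the aluminium rail, wipe the bare bed in one stroke with light, steady contact from its open end to close in front of the dark carrier; then lay the block flat on the bench. Next grip the carrier's wing thumbscrew, turn it clockwise (seen from above) until it seats against its stop, and back it off a quarter turn. Finish while still holding the screw there, fingers closed on the wing; leave the tape roll, timer and vial alone.

Things in the scene. Friction and masses are not known exactly. Their poses are not given: they have to be found in the camera images.
- felt_block: felt wiper flat on the bench right of the rail, about 110 g: black block 45 x 110 x 32 mm (its x, y, z) over a felt sole of the same outline on a springy layer. Origin: centre of the block's underside, 13 mm above the sole's face; z up. The sole gives 6 mm at 2 N per mm, then is hard. Grip the block from above across its 45 mm. On the rail its y axis lies across, 30 mm over each side.
- rail: aluminium rail 250 mm long, fixed on the bench to the right of the grey instrument box (74 mm high there). Origin at the centre of its underside; x along it towards the dark steel carrier at its +x end, z up. Bare flat bed 50 mm wide (foot 70), top 40 mm above the bench, from x = -125 to +65 mm. The carrier, a fixed block, fills x = +65 to +120 mm, is 78 mm wide, its top 62 mm above the bench.
- bed_open_end (a point): centre of the bed's top edge at its open end (rail x = -125 mm, 40 mm above the bench)
- bed_carrier_end (a point): centre line of the bed's top where the carrier's face begins (rail x = +65 mm, 40 mm above the bench)
- screw_wing (a point): centre of the thumbscrew's upright steel wing, on its vertical axis (rail x = +92.5 mm, y = 0, 86 mm above the bench). Wing 44 mm long (53 over its rounded ends), 10 mm thick, 26 mm high, from 73 to 99 mm above the bench, on a 20 mm round collar. Site x axis runs along the wing, y across its thickness, z up; it turns with the joint and lies along the rail's x at joint 0.
- wing_screw (a joint): angle of the thumbscrew in rad: 0 = seated against its rigid stop (it turns no farther clockwise); grows as it is backed off anticlockwise seen from above, up to 2.6. Starts 0.5 to 1.4 from seated. Stiff (0.05 N m friction), stays where it is left, does not noticeably rise or sink.
- tape_roll: bystander: roll of cream tape, 82 mm across, 18 mm high, lying on the bench to the right of the carrier; origin at the centre of its underside
- timer: bystander: small light-coloured timer, 68 x 68 x 20 mm, on the bench to the robot's left; origin at the centre of its underside
- vial: bystander: clear vial with a lid, 63 x 50 x 90 mm, standing to the left of the grey instrument box; origin at the centre of its underside

How it is judged:
By the outcome, as a careful person would: the job done as asked, in the order asked, and still so for the second after the job is handed in, while the arm keeps its last pose, push and grip.
It also fails if it takes over 64 s, if anything falls off the work surface, if the arm or the gripper's body presses on something with over 40 N, if the wrist force passes 120 N, or if a joint passes its speed limit or range.

## Working session

There is one attempt and no reset: what is moved stays moved. The work goes in short steps, Python scripts to look and compute and a shell command to move; the robot and the scene stay as the last step left them, time stands still between calls to the robot, and variables do not carry over. Pictures are saved under pics/ and viewed, at most 10 in all, crops included, and the job is handed in when it is done.

```bash
ls; mkdir -p pics
python3 - <<'E'
from station import r, imaging, sensors
import cv2,numpy as np
for n in("scene","side","wrist"):
    c=imaging.capture(n); np.savez(f"pics/{n}0.npz",**c); cv2.imwrite(f"pics/{n}0.png",c["pixels"][:,:,::-1]); print(n,c["K"].round(1).tolist(),c["world_from_camera"].round(3).tolist(),{k for k in c})
print(sensors.sense())
E
```

```text
pics
station.py
steer.py
scene [[514.9, 0.0, 278.5], [0.0, 514.9, 200.5], [0.0, 0.0, 1.0]] [[0.715, 0.411, -0.565, -0.218], [-0.699, 0.396, -0.595, -0.895], [-0.021, 0.821, 0.571, 0.84], [0.0, 0.0, 0.0, 1.0]] {'world_from_camera', 'pixels', 'z_map', 'K'}
side [[444.0, 0.0, 277.0], [0.0, 444.0, 215.6], [0.0, 0.0, 1.0]] [[0.971, 0.1, -0.216, 0.171], [-0.238, 0.383, -0.893, -1.411], [-0.007, 0.918, 0.396, 0.647], [0.0, 0.0, 0.0, 1.0]] {'world_from_camera', 'pixels', 'z_map', 'K'}
wrist [[346.1, 0.0, 280.2], [0.0, 346.1, 210.6], [0.0, 0.0, 1.0]] [[-1.0, -0.002, 0.002, 0.624], [0.002, -0.967, -0.256, -0.07], [0.003, -0.256, 0.967, 0.384], [0.0, 0.0, 0.0, 1.0]] {'world_from_camera', 'pixels', 'z_map', 'K'}
{'time_s': 0.15, 'joints': array([ 1.48147514e+01,  2.20823182e+01,  3.97280098e-01, -2.10441468e-02,
       -6.84115387e+01, -1.48163596e+01]), 'joint_velocities': array([ 0.06219323, -0.11037139,  0.29926794,  0.14928099, -0.02286877,
       -0.00662054]), 'effort': array([ 3.86667998e-04, -3.91052306e+01,  1.87588084e+01,  4.22235444e+00,
        1.23758311e-02, -1.38926293e-04]), 'tcp_pos': array([ 6.24540340e-01, -3.81636331e-06,  2.21688664e-01]), 'ee_rot': array([[-1.63408882e-04, -9.99998513e-01, -1.71685350e-03],
       [-9.99999982e-01,  1.63582211e-04, -1.00817200e-04],
       [ 1.01097896e-04,  1.71683699e-03, -9.99998521e-01]]), 'wrist_force': array([0.75025551, 0.3447633 , 0.51183129]), 'moment': array([-0.01684321,  0.0083456 , -0.00842558]), 'gripper_force': 0.0, 'gripper_width': 0.9963458275958206}
```

View pics/scene0.png

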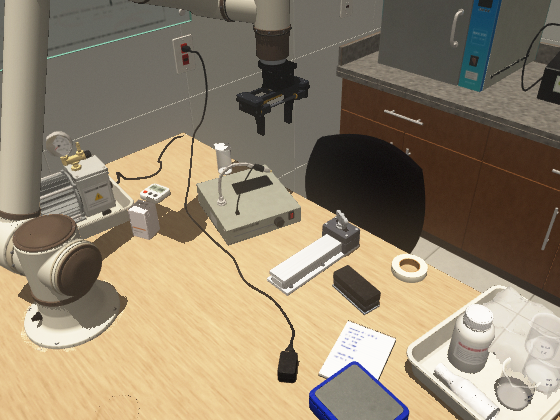

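View pics/side0.png

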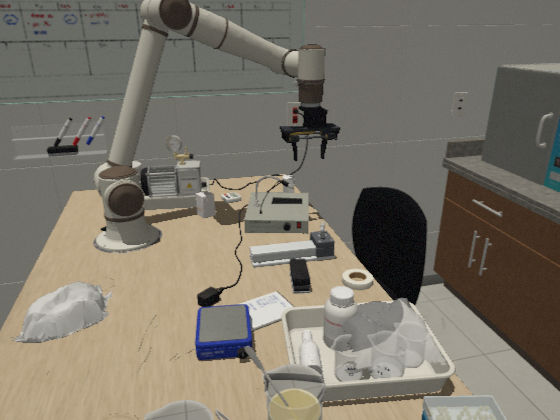

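View pics/wrist0.png

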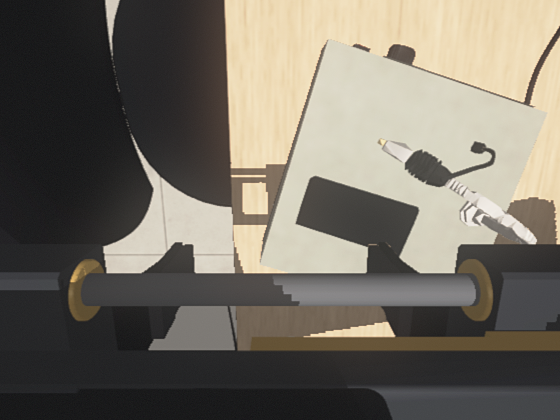

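Scene: the rail's bright bed runs from about (270,283) to (335,243), with the carrier and wing at (341,230). The black block is at (357,288), the tape at (409,267) and the box at (248,205). Side: the rail is at (285,252), the carrier at (322,245) and the block at (300,273). The wrist view shows only the box. Next I'll get coarse positions from both fixed views.

```bash
cat > h.py <<'E'
import numpy as np,cv2
def ray(c,u,v):
    K,T=c["K"],c["world_from_camera"]
    d=np.array([(u-K[0,2])/K[0,0],-(v-K[1,2])/K[1,1],-1.]); return T[:3,3],T[:3,:3]@d
def plane(c,u,v,z):
    o,d=ray(c,u,v); return o+d*(z-o[2])/d[2]
def tri(c1,p1,c2,p2):
    A=[];b=[]
    for c,p in((c1,p1),(c2,p2)):
        o,d=ray(c,*p);d=d/np.linalg.norm(d);M=np.eye(3)-np.outer(d,d);A.append(M);b.append(M@o)
    x=np.linalg.solve(sum(A),sum(b)); return x,[float(np.linalg.norm(A[i]@x-b[i])) for i in(0,1)]
def cloud(c):
    h,w=c["z_map"].shape;u,v=np.meshgrid(np.arange(w),np.arange(h));K,T=c["K"],c["world_from_camera"];z=c["z_map"]
    P=np.stack([(u-K[0,2])/K[0,0]*z,-(v-K[1,2])/K[1,1]*z,-z],-1)
    W=P@T[:3,:3].T+T[:3,3]; W[z==0]=np.nan; return W
def rect(m):
    cs,_=cv2.findContours(m.astype(np.uint8),cv2.RETR_EXTERNAL,cv2.CHAIN_APPROX_NONE)
    k=max(cs,key=cv2.contourArea); return k.reshape(-1,2)
E
python3 - <<'E'
from h import *
for n,rois in(("scene",dict(block=(325,255,385,315),rail=(265,230,335,295),carr=(318,205,365,250))),("side",dict(block=(285,255,312,292),rail=(245,235,312,268),carr=(308,222,338,258)))):
    c=dict(np.load(f"pics/{n}0.npz")); W=cloud(c); g=cv2.cvtColor(c["pixels"],cv2.COLOR_RGB2HSV)
    for k,(a,b,e,f) in rois.items():
        w=W[b:f,a:e]; G=g[b:f,a:e]
        m=(w[...,2]>.012)
        if k=="block": m&=G[...,2]<70
        if k=="rail": m=(abs(w[...,2]-.04)<.006)&(G[...,1]<60)
        if k=="carr": m=(w[...,2]>.055)
        p=w[m]
        zt=np.percentile(p[:,2],90); top=p[abs(p[:,2]-zt)<.006]
        rr=cv2.minAreaRect(top[:,:2].astype(np.float32)*1000)
        print(n,k,m.sum(),"zpct",np.percentile(p[:,2],[5,50,90,99]).round(3),"rect",np.round(rr[0],1),np.round(rr[1],1),round(rr[2],1))
E
```

```text
scene block 749 zpct [0.016 0.041 0.045 0.047] rect [ 468.  -414.7] [105.2  47.6] 80.5
scene rail 1236 zpct [0.036 0.04  0.042 0.044] rect [ 459.5 -269.7] [197.9  62.1] 2.5
scene carr 560 zpct [0.057 0.062 0.096 0.1  ] rect [ 580.3 -275.8] [50.1 14.6] 65.3
side block 489 zpct [0.017 0.044 0.046 0.047] rect [ 472.4 -412.9] [111.   41.8] 79.4
side rail 703 zpct [0.035 0.04  0.044 0.046] rect [ 466.6 -327.7] [194.  173.2] 2.5
side carr 285 zpct [0.057 0.063 0.093 0.1  ] rect [ 584.6 -277.2] [52.1  9.2] 70.6
```

Both views agree: block top at 45 mm (as the text says), bed at 40 mm, carrier at 62 mm and wing top at about 98 mm. Block yaw is about -10°, and the rail is about 2.5° off x. Now two wrist views for refinement.

The manual's scale: shifts go in shares of 0.3 m and turns go in shares of 90 degrees. Converting my numbers, 0.2 m is 0.6667, 0.16 m is 0.5333.

```bash
echo '[{"finger_gap":1, "x":0.1333, "y":0.0833}, {"finger_gap":1, "x":0.2667, "y":0.1667}, {"finger_gap":1, "x":0.4, "y":0.25}, {"finger_gap":1, "x":0.5333, "y":0.3333}, {"finger_gap":1, "x":0.6667, "y":0.4}, {"finger_gap":1, "x":0.6667, "y":0.4}, {"finger_gap":1, "x":0.6667, "y":0.4}, {"finger_gap":1, "x":0.6667, "y":0.4}]' | python3 steer.py
cat > snap.py <<'E'
import sys,numpy as np,cv2
from station import r, imaging, sensors
c=imaging.capture("wrist");np.savez(f"pics/{sys.argv[1]}.npz",**c);cv2.imwrite(f"pics/{sys.argv[1]}.png",c["pixels"][:,:,::-1])
E
python3 snap.py w1
echo '[{"finger_gap":1, "x":0.1667}, {"finger_gap":1, "x":0.3333}, {"finger_gap":1, "x":0.4667}, {"finger_gap":1, "x":0.4667}, {"finger_gap":1, "x":0.4667}, {"finger_gap":1, "x":0.4667}]' | python3 steer.py
python3 snap.py w2; python3 -c "
import cv2,numpy as np
cv2.imwrite('pics/w12.png',cv2.resize(np.vstack([cv2.imread('pics/w1.png')[:260],cv2.imread('pics/w2.png')[:260]]),None,fx=1.15,fy=1.15))"
```

```text
time_s: 0.95
tcp_pos: [0.5053, -0.1995, 0.2224]
ee_rot: [[0.0, -1.0, 0.0], [-1.0, -0.0, 0.0], [-0.0, -0.0, -1.0]]
wrist_force: [-0.5, -0.6, -0.7]
gripper_width: 1.0
gripper_force: 0.0
time_s: 1.6
tcp_pos: [0.5055, -0.3387, 0.2223]
ee_rot: [[0.002, -1.0, -0.001], [-1.0, -0.002, 0.0], [-0.0, 0.0, -1.0]]
wrist_force: [-0.0, 0.6, 0.7]
gripper_width: 0.997
gripper_force: 0.0
```

View pics/w12.png

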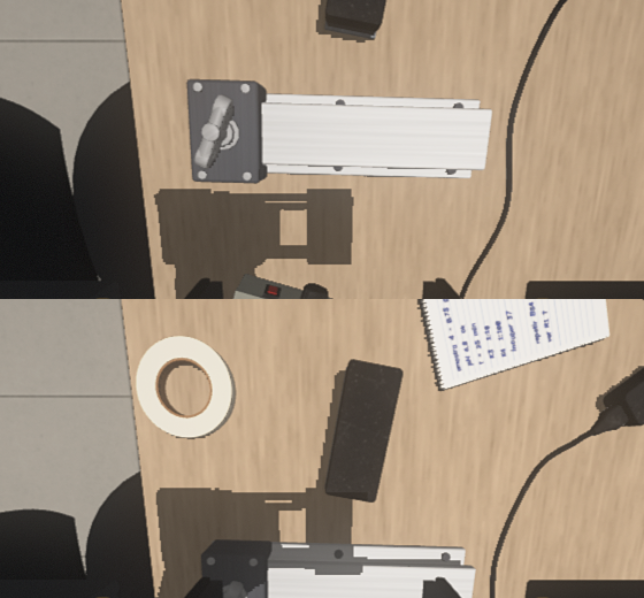

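w1 (in the montage) shows the bed spanning (262..491, 102..167), the carrier at (225,131) and the wing tilted at (212,131). w2 shows the block in full at (365,430) and the tape at (185,387).

```bash
cat > meas.py <<'E'
from h import *
def fit(c,m,z,lab):
    k=rect(m); P=np.array([plane(c,u,v,z)[:2] for u,v in k],np.float32)*1000
    rr=cv2.minAreaRect(P); M=cv2.moments(P.reshape(-1,1,2)); cm=(M["m10"]/M["m00"],M["m01"]/M["m00"])
    print(lab,"ctr",np.round(rr[0],1),"size",np.round(rr[1],1),"ang",round(rr[2],1),"centroid",np.round(cm,1)); return P
w1,w2=[dict(np.load(f"pics/{n}.npz")) for n in("w1","w2")]
W=cloud(w1);g=cv2.cvtColor(w1["pixels"],cv2.COLOR_RGB2HSV);box=np.zeros(g.shape[:2],bool)
def R(a,b,e,f):
    m=np.zeros((420,560),bool);m[b:f,a:e]=1;return m
bed=R(215,75,440,160)&(abs(W[...,2]-.040)<.007)&(g[...,2]>150)&(g[...,1]<50)
bed=cv2.morphologyEx(bed.astype(np.uint8),cv2.MORPH_OPEN,np.ones((5,5)))>0
print("bed z",np.median(W[bed][:,2]));fit(w1,bed,.04,"bed")
ct=R(150,60,240,170)&(abs(W[...,2]-.062)<.006);print("carr z",np.median(W[ct][:,2]));fit(w1,ct,.062,"carr")
wg=R(150,60,240,170)&(W[...,2]>.09);print("wing z",np.percentile(W[wg][:,2],[10,50,90,99]).round(4),wg.sum());fit(w1,wg,.099,"wing")
t=W[wg];t=t[t[:,2]>.095];print("wing cloud",cv2.minAreaRect(t[:,:2].astype(np.float32)*1000))
W=cloud(w2);bl=R(270,40,360,185)&(W[...,2]>.037);print("block z",np.median(W[bl][:,2]));fit(w2,bl,.045,"block")
# two-view heights: wrist centroid + scene-view top corners
E
python3 meas.py
```

```text
bed z 0.03993414661645589
bed ctr [ 460.1 -269.3] size [ 49.7 189.7] ang 88.4 centroid [ 460.2 -269.3]
carr z 0.06184139916719833
carr ctr [ 580.9 -272.6] size [77.2 55. ] ang 88.4 centroid [ 580.9 -272.7]
wing z [0.0941 0.0981 0.0998 0.101 ] 955
wing ctr [ 580.5 -273. ] size [51.1 14.1] ang 62.5 centroid [ 580.3 -272.8]
wing cloud ((581.4082641601562, -272.7570495605469), (50.939476013183594, 12.417137145996094), 68.52738189697266)
block z 0.04436460992634478
block ctr [ 471.6 -410.2] size [108.8  44.6] ang 79.8 centroid [ 471.6 -410.2]
```

Measurements fit the given sizes and heights:
- **Rail:** yaw -1.6°, origin (0.490, -0.270).
- **Screw:** (0.582, -0.2727), wing at about 65° in the world frame.
- **Block:** (0.4716, -0.4102), yaw -10.2°.

I'll grip the block high (TCP z about 0.029) so the front finger can pass over the carrier's top.

To row units: 0.18 m is 0.6, 0.05 m is 0.1667, 10.2 degrees is 0.1133.

```bash
echo '[{"finger_gap":1, "x":0.1, "y":0.05, "z":0.0667, "drz":0.0444}, {"finger_gap":1, "x":0.2, "y":0.1, "z":0.1667, "drz":0.0889}, {"finger_gap":1, "x":0.2383, "y":0.113, "z":0.3, "drz":0.1133}, {"finger_gap":1, "x":0.2383, "y":0.113, "z":0.4333, "drz":0.1133}, {"finger_gap":1, "x":0.2383, "y":0.113, "z":0.5333, "drz":0.1133}, {"finger_gap":1, "x":0.2383, "y":0.113, "z":0.6, "drz":0.1133}, {"finger_gap":1, "x":0.2383, "y":0.113, "z":0.6, "drz":0.1133}, {"finger_gap":1, "x":0.2383, "y":0.113, "z":0.6, "drz":0.1133}]' | python3 steer.py
python3 - <<'E'
from station import r, imaging, sensors
s=sensors.sense();print(s["tcp_pos"].round(4),s["ee_rot"].round(3).tolist(),s["wrist_force"].round(1))
E
```

```text
time_s: 2.45
tcp_pos: [0.472, -0.4109, 0.0433]
ee_rot: [[-0.175, -0.985, 0.0], [-0.985, 0.175, -0.001], [0.001, -0.001, -1.0]]
wrist_force: [0.2, -0.5, 0.4]
gripper_width: 1.001
gripper_force: 0.0
[ 0.472  -0.4109  0.0433] [[-0.175, -0.985, 0.0], [-0.985, 0.175, -0.001], [0.001, -0.001, -1.0]] [ 0.2 -0.5  0.4]
```

To row units: 0.0145 m is 0.0483, 0.007 m is 0.0233.

```bash
echo '[{"finger_gap":1, "z":0.0233}, {"finger_gap":1, "z":0.0483}, {"finger_gap":1, "z":0.0483}, {"finger_gap":0, "z":0.0483}, {"finger_gap":0, "z":0.0483}, {"finger_gap":0, "z":0.0483}, {"finger_gap":0, "z":0.0483}, {"finger_gap":0, "z":0.0483}]' | python3 steer.py
echo '[{"finger_gap":0}, {"finger_gap":0}, {"finger_gap":0}, {"finger_gap":0, "z":-0.0333}, {"finger_gap":0, "z":-0.1}, {"finger_gap":0, "z":-0.2}, {"finger_gap":0, "z":-0.2}, {"finger_gap":0, "z":-0.2}]' | python3 steer.py
```

```text
time_s: 3.25
tcp_pos: [0.4711, -0.4115, 0.0282]
ee_rot: [[-0.177, -0.984, 0.0], [-0.984, 0.177, -0.0], [0.0, -0.0, -1.0]]
wrist_force: [0.5, -0.7, -0.2]
gripper_width: 0.631
gripper_force: 0.0
time_s: 4.05
tcp_pos: [0.4712, -0.4114, 0.0889]
ee_rot: [[-0.177, -0.984, 0.002], [-0.984, 0.177, -0.0], [-0.0, -0.002, -1.0]]
wrist_force: [-0.2, -0.8, -2.3]
gripper_width: 0.511
gripper_force: 30.0
```

To row units: -0.124 m is -0.4133, -0.011 m is -0.0367, -8.6 degrees is -0.0956.

```bash
echo '[{"finger_gap":0, "x":-0.0667, "y":0.0667, "z":-0.0333, "drz":-0.0222}, {"finger_gap":0, "x":-0.15, "y":0.15, "z":-0.0367, "drz":-0.0444}, {"finger_gap":0, "x":-0.2333, "y":0.2333, "z":-0.0367, "drz":-0.0667}, {"finger_gap":0, "x":-0.3333, "y":0.3167, "z":-0.0367, "drz":-0.0889}, {"finger_gap":0, "x":-0.4133, "y":0.4, "z":-0.0367, "drz":-0.0956}, {"finger_gap":0, "x":-0.4133, "y":0.4, "z":-0.0367, "drz":-0.0956}, {"finger_gap":0, "x":-0.4133, "y":0.4, "z":-0.0367, "drz":-0.0956}, {"finger_gap":0, "x":-0.4133, "y":0.4, "z":-0.0367, "drz":-0.0956}]' | python3 steer.py
python3 - <<'E'
from station import r, imaging, sensors
from h import *
s=sensors.sense();print(s["tcp_pos"].round(4),s["ee_rot"].round(3).tolist(),s["wrist_force"].round(1))
for n in("scene","side","wrist"):
    c=imaging.capture(n);np.savez(f"pics/{n}1.npz",**c);cv2.imwrite(f"pics/{n}1.png",c["pixels"][:,:,::-1])
    W=cloud(c);t=s["tcp_pos"];d=W-t
    m=(abs(d[...,0])<.06)&(abs(d[...,1])<.08)&(d[...,2]>-.05)&(d[...,2]<.022); p=W[m]
    print(n,m.sum(),p.min(0).round(4),p.max(0).round(4))
    top=p[abs(p[:,2]-t[2]-.016)<.008]
    if len(top)>50: print(cv2.minAreaRect(top[:,:2].astype(np.float32)*1000),np.median(top[:,2]), np.linalg.lstsq(np.c_[top[:,:2],np.ones(len(top))],top[:,2],rcond=None)[0])
c=dict(np.load("pics/side1.npz"));i=c["pixels"][:,:,::-1]
cv2.imwrite("pics/s1c.png",np.hstack([cv2.resize(i[190:310,200:360],(480,360)),cv2.resize(dict(np.load("pics/scene1.npz"))["pixels"][200:320,220:320,::-1],(300,360))]))
E
```

```text
time_s: 4.85
tcp_pos: [0.3756, -0.2686, 0.0989]
ee_rot: [[-0.028, -1.0, 0.0], [-1.0, 0.028, -0.0], [0.0, -0.0, -1.0]]
wrist_force: [0.3, -0.3, -1.0]
gripper_width: 0.518
gripper_force: 30.0
[ 0.3756 -0.2686  0.0989] [[-0.028, -1.0, 0.0], [-1.0, 0.028, -0.0], [0.0, -0.0, -1.0]] [ 0.3 -0.3 -1. ]
scene 1037 [ 0.3407 -0.3263  0.0669] [ 0.4036 -0.2105  0.1208]
((369.2168884277344, -280.76409912109375), (90.88848876953125, 65.15352630615234), 73.22404479980469) 0.11463213898742103 [0.0318937  0.0168547  0.10742509]
side 537 [ 0.3468 -0.329   0.0696] [ 0.4098 -0.2123  0.1201]
((377.7755126953125, -270.44287109375), (61.931358337402344, 114.5139389038086), 7.004300594329834) 0.1153895273748885 [0.01132416 0.02474195 0.11743884]
wrist 15702 [ 0.3432 -0.3226  0.0733] [ 0.4058 -0.2345  0.1208]
((374.4729309082031, -278.64013671875), (87.01863098144531, 62.53826904296875), 88.2859878540039) 0.11496064613161797 [-0.0011298   0.00387464  0.11639209]
```

View pics/s1c.png

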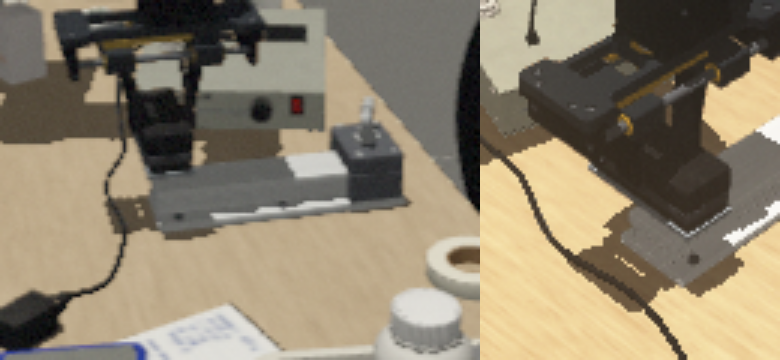

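The side crop shows the block held level crosswise over the open end, at crop (165,130). The scene crop shows it covering the end at (690,190). Before lowering, I'll check how close the box is to the sweep.

```bash
python3 - <<'E'
from h import *
for n in("scene0","side0","w1","wrist0"):
    W=cloud(dict(np.load(f"pics/{n}.npz")))
    m=(W[...,0]>.33)&(W[...,0]<.6)&(W[...,1]>-.24)&(W[...,1]<-.0)&(W[...,2]>.02)&(W[...,2]<.09)
    p=W[m];p=p[(abs(p[:,1]+.27)>.0)]
    for a in np.arange(.33,.6,.04):
        q=p[(p[:,0]>a)&(p[:,0]<a+.04)]
        q=q[q[:,1]>-.228]
        if len(q)>5: print(n,round(a,2),len(q),np.percentile(q[:,1],[2,10]).round(3))
E
echo '[{"finger_gap":0, "x":-0.0033, "z":0.0333}, {"finger_gap":0, "x":-0.0033, "z":0.0667}, {"finger_gap":0, "x":-0.0033, "z":0.0933}, {"finger_gap":0, "x":-0.0033, "z":0.0933}, {"finger_gap":0, "x":-0.0033, "z":0.0933}]' | python3 steer.py
```

```text
scene0 0.37 449 [-0.088 -0.085]
scene0 0.41 552 [-0.1   -0.096]
scene0 0.45 558 [-0.113 -0.108]
scene0 0.49 607 [-0.135 -0.127]
scene0 0.53 618 [-0.136 -0.132]
scene0 0.57 338 [-0.137 -0.134]
side0 0.37 140 [-0.089 -0.087]
side0 0.41 274 [-0.1   -0.097]
side0 0.45 289 [-0.113 -0.109]
side0 0.49 316 [-0.135 -0.131]
side0 0.53 339 [-0.138 -0.134]
side0 0.57 202 [-0.141 -0.137]
w1 0.37 561 [-0.076 -0.072]
w1 0.41 1145 [-0.077 -0.074]
w1 0.45 1325 [-0.111 -0.105]
w1 0.49 1946 [-0.134 -0.13 ]
w1 0.53 2523 [-0.134 -0.131]
w1 0.57 1672 [-0.137 -0.134]
wrist0 0.37 1997 [-0.082 -0.076]
wrist0 0.41 4062 [-0.093 -0.085]
wrist0 0.45 4046 [-0.105 -0.097]
wrist0 0.49 5258 [-0.13  -0.116]
wrist0 0.53 6439 [-0.129 -0.118]
wrist0 0.57 4622 [-0.132 -0.117]
time_s: 5.5
tcp_pos: [0.3748, -0.2672, 0.0706]
ee_rot: [[-0.028, -1.0, -0.001], [-1.0, 0.028, 0.0], [-0.0, 0.001, -1.0]]
wrist_force: [-0.9, -0.1, -1.2]
gripper_width: 0.511
gripper_force: 30.0
```

```bash
cat > f.py <<'E'
from station import r, imaging, sensors
s=sensors.sense();print(s["tcp_pos"].round(4),s["wrist_force"].round(2),s["moment"].round(3))
E
echo '[{"finger_gap":0, "z":0.0033}, {"finger_gap":0, "z":0.0067}, {"finger_gap":0, "z":0.0067}, {"finger_gap":0, "z":0.0067}]' | python3 steer.py|grep -E "tcp|for"; echo '[{"finger_gap":0, "z":0.0033}, {"finger_gap":0, "z":0.0033}, {"finger_gap":0, "z":0.0033}]' | python3 steer.py|grep -E "tcp|for";python3 f.py
```

```text
tcp_pos: [0.375, -0.2672, 0.0692]
wrist_force: [-0.8, 0.4, -0.8]
gripper_force: 30.0
tcp_pos: [0.3752, -0.2673, 0.0682]
wrist_force: [-0.0, 0.2, 0.1]
gripper_force: 30.0
[ 0.3752 -0.2673  0.0682] [-0.03  0.15  0.07] [ 0.071 -0.048  0.014]
```

To row units: 0.0015 m is 0.005, 0.001 m is 0.0033.

```bash
echo '[{"finger_gap":0, "z":0.0033}, {"finger_gap":0, "z":0.005}, {"finger_gap":0, "z":0.005}, {"finger_gap":0, "z":0.005}]' | python3 steer.py|grep -E "tcp|for"; python3 f.py
```

```text
tcp_pos: [0.3752, -0.2673, 0.0668]
wrist_force: [-0.9, 1.2, 2.4]
gripper_force: 30.0
[ 0.3752 -0.2673  0.0668] [-0.95  1.19  2.36] [ 0.18   0.062 -0.014]
```

To row units: -0.075 m is -0.25, -0.065 m is -0.2167.

```bash
echo '[{"finger_gap":0, "y":-0.0167, "z":0.0013}, {"finger_gap":0, "y":-0.05, "z":0.0013}, {"finger_gap":0, "y":-0.0833, "z":0.0013}, {"finger_gap":0, "y":-0.1167, "z":0.0013}, {"finger_gap":0, "y":-0.15, "z":0.0013}, {"finger_gap":0, "y":-0.1833, "z":0.0013}, {"finger_gap":0, "y":-0.2167, "z":0.0013}, {"finger_gap":0, "y":-0.25, "z":0.0013}]' | python3 steer.py|grep -E "tcp|for|rot"; python3 f.py
```

```text
tcp_pos: [0.4508, -0.2693, 0.0661]
ee_rot: [[-0.028, -1.0, -0.0], [-1.0, 0.028, 0.0], [-0.0, 0.0, -1.0]]
wrist_force: [-2.8, 0.3, 3.7]
gripper_force: 30.0
[ 0.4508 -0.2693  0.0661] [-2.83  0.27  3.74] [ 0.004  0.913 -0.001]
```

To row units: -0.073 m is -0.2433, -0.069 m is -0.23.

```bash
echo '[{"finger_gap":0, "y":-0.0333, "z":-0.0007}, {"finger_gap":0, "y":-0.0667, "z":-0.0007}, {"finger_gap":0, "y":-0.1, "z":-0.0007}, {"finger_gap":0, "y":-0.1333, "z":-0.0007}, {"finger_gap":0, "y":-0.1667, "z":-0.0007}, {"finger_gap":0, "y":-0.2, "z":-0.0007}, {"finger_gap":0, "y":-0.23, "z":-0.0007}, {"finger_gap":0, "y":-0.2433, "z":-0.0007}]' | python3 steer.py|grep -E "tcp|for|rot"; python3 f.py
```

```text
tcp_pos: [0.524, -0.2714, 0.0663]
ee_rot: [[-0.028, -1.0, 0.0], [-1.0, 0.028, -0.0], [0.0, -0.0, -1.0]]
wrist_force: [-3.3, 0.4, 3.1]
gripper_force: 30.0
[ 0.524  -0.2714  0.0663] [-3.25  0.37  3.13] [0.068 0.909 0.039]
```

To row units: 0.14 m is 0.4667, 0.09 m is 0.3.

```bash
echo '[{"finger_gap":0, "z":-0.05}, {"finger_gap":0, "z":-0.15}, {"finger_gap":0, "x":0.1, "y":0.0333, "z":-0.1667}, {"finger_gap":0, "x":0.2, "y":0.0667, "z":-0.1667}, {"finger_gap":0, "x":0.3, "y":0.1, "z":-0.1667}, {"finger_gap":0, "x":0.4, "y":0.1333, "z":-0.1333}, {"finger_gap":0, "x":0.4667, "y":0.1617, "z":-0.0667}, {"finger_gap":0, "x":0.4667, "y":0.1617, "z":0.0333}]' | python3 steer.py|grep -E "tcp|for|rot"
echo '[{"finger_gap":0, "z":0.05}, {"finger_gap":0, "z":0.07}, {"finger_gap":0, "z":0.07}, {"finger_gap":0, "z":0.07}]' | python3 steer.py|grep -E "tcp|for|rot"
```

```text
tcp_pos: [0.4714, -0.4131, 0.0566]
ee_rot: [[-0.031, -0.999, 0.006], [-1.0, 0.031, -0.003], [0.003, -0.006, -1.0]]
wrist_force: [0.6, -0.2, -1.2]
gripper_force: 30.0
tcp_pos: [0.4716, -0.4102, 0.0361]
ee_rot: [[-0.027, -1.0, 0.002], [-1.0, 0.027, -0.001], [0.001, -0.002, -1.0]]
wrist_force: [0.1, 0.3, -0.3]
gripper_force: 30.0
```

To row units: 0.0072 m is 0.024, 0.004 m is 0.0133.

```bash
echo '[{"finger_gap":0, "z":0.0133}, {"finger_gap":0, "z":0.024}, {"finger_gap":0, "z":0.024}, {"finger_gap":0, "z":0.024}]' | python3 steer.py|grep -E "tcp|for|rot"
echo '[{"finger_gap":1}, {"finger_gap":1}, {"finger_gap":1}, {"finger_gap":1}, {"finger_gap":1}, {"finger_gap":1}, {"finger_gap":1}, {"finger_gap":1}]' | python3 steer.py|grep -E "tcp|for|width"
```

```text
tcp_pos: [0.4708, -0.4099, 0.0285]
ee_rot: [[-0.028, -1.0, 0.001], [-1.0, 0.028, -0.0], [0.0, -0.001, -1.0]]
wrist_force: [-0.4, -0.4, -1.1]
gripper_force: 30.0
tcp_pos: [0.4705, -0.4099, 0.0282]
wrist_force: [-1.0, 0.8, 0.0]
gripper_width: 0.991
gripper_force: 0.0
```

To row units: -0.195 m is -0.65, -0.15 m is -0.5.

```bash
echo '[{"finger_gap":1, "z":-0.0667}, {"finger_gap":1, "z":-0.2}, {"finger_gap":1, "z":-0.3333}, {"finger_gap":1, "x":-0.1167, "y":-0.0667, "z":-0.4333}, {"finger_gap":1, "x":-0.25, "y":-0.1333, "z":-0.5}, {"finger_gap":1, "x":-0.3833, "y":-0.2, "z":-0.5}, {"finger_gap":1, "x":-0.5167, "y":-0.2667, "z":-0.5}, {"finger_gap":1, "x":-0.65, "y":-0.3467, "z":-0.5}]' | python3 steer.py|grep -E "tcp|for|rot"
echo '[{"finger_gap":1, "x":-0.06}, {"finger_gap":1, "x":-0.06}, {"finger_gap":1, "x":-0.06}, {"finger_gap":1, "x":-0.06}]' | python3 steer.py|grep -E "tcp|for|rot"
python3 snap.py w3
python3 - <<'E'
from h import *
c=dict(np.load("pics/w3.npz"));W=cloud(c)
m=(abs(W[...,0]-.581)<.04)&(abs(W[...,1]+.273)<.04)
v,u=np.where(m);print(u.min(),u.max(),v.min(),v.max())
wg=(m&(W[...,2]>.092));t=W[wg];print(wg.sum(),np.percentile(t[:,2],[5,50,95]).round(4))
k=rect(wg);P=np.array([plane(c,a,b,.099)[:2] for a,b in k],np.float32)*1000
print(cv2.minAreaRect(P)); M=cv2.moments(P.reshape(-1,1,2));print(M["m10"]/M["m00"],M["m01"]/M["m00"], np.degrees(.5*np.arctan2(2*M["mu11"],M["mu20"]-M["mu02"])))
ct=m&(abs(W[...,2]-.062)<.006);P=np.array([plane(c,a,b,.062)[:2] for a,b in rect(ct)],np.float32)*1000;print("carr",cv2.minAreaRect(P))
s=c["pixels"][max(0,v.min()-20):v.max()+20,max(0,u.min()-20):u.max()+20,::-1];cv2.imwrite("pics/w3c.png",cv2.resize(s,None,fx=3,fy=3))
# block after laying: side view
from station import r, imaging, sensors
c=imaging.capture("scene");W=cloud(c);b=(abs(W[...,0]-.47)<.06)&(abs(W[...,1]+.41)<.08)&(W[...,2]>.037)
t=W[b];print("block",cv2.minAreaRect(t[:,:2].astype(np.float32)*1000),np.percentile(t[:,2],[5,50,95]))
E
```

```text
tcp_pos: [0.5802, -0.2163, 0.1788]
ee_rot: [[-0.028, -1.0, 0.001], [-1.0, 0.028, 0.0], [-0.0, -0.001, -1.0]]
wrist_force: [1.0, 0.1, -0.1]
gripper_force: 0.0
tcp_pos: [0.5801, -0.2008, 0.1782]
ee_rot: [[-0.029, -1.0, -0.0], [-1.0, 0.029, -0.0], [0.0, 0.0, -1.0]]
wrist_force: [0.1, 0.6, -0.3]
gripper_force: 0.0
102 406 63 288
3242 [0.0965 0.262  0.2649]
((635.1195678710938, -153.48939514160156), (11.648046493530273, 164.24429321289062), 88.23544311523438)
649.879414743614 -155.7661070361313 -0.3509778695385909
carr ((581.9168090820312, -272.4547424316406), (77.12782287597656, 54.376564025878906), 88.42912292480469)
block ((467.7779235839844, -410.3011779785156), (111.21284484863281, 49.15584182739258), 89.13851165771484) [0.03969613 0.04390356 0.046507  ]
```

View pics/w3c.png

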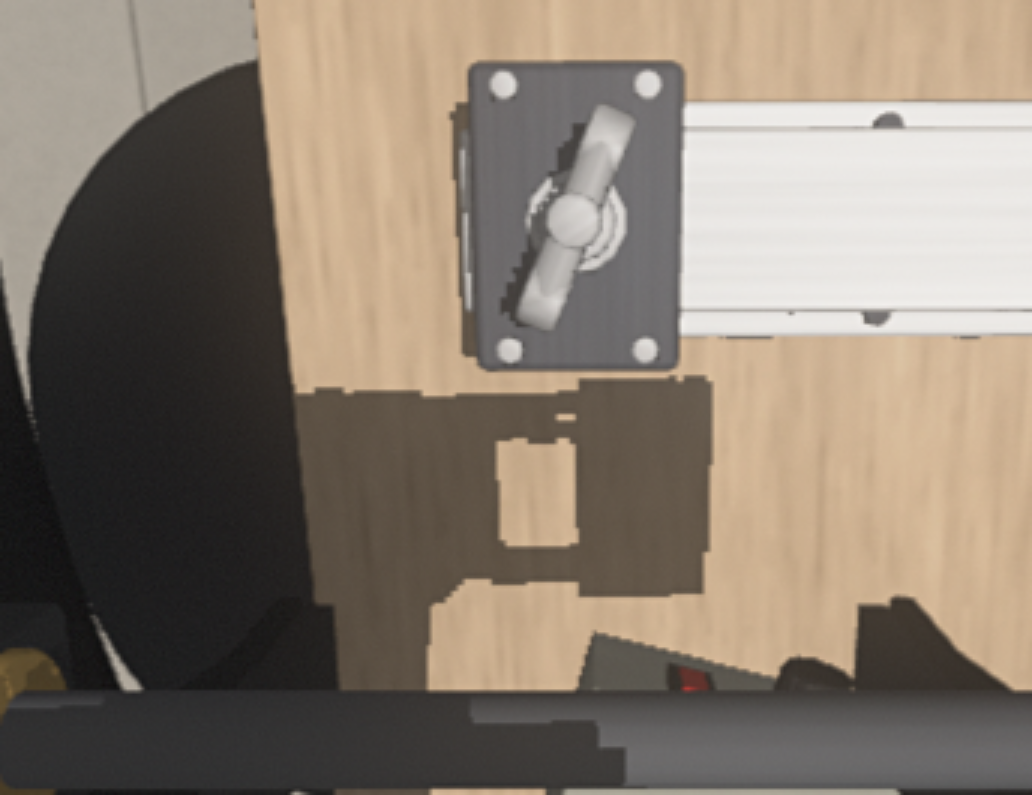

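The crop shows the wing from about (615,110) to (540,325), with its hub at (575,220), centred on the carrier. The block lies flat on the bench. Now I'll refit the wing with the gripper pixels left out.

Run:
```python
from h import *
c=dict(np.load("pics/w3.npz"));W=cloud(c)
wg=(abs(W[...,0]-.581)<.04)&(abs(W[...,1]+.273)<.04)&(W[...,2]>.085)&(W[...,2]<.11)
t=W[wg];print(wg.sum(),np.percentile(t[:,2],[5,50,95]).round(4))
k=rect(wg);P=np.array([plane(c,a,b,.098)[:2] for a,b in k],np.float32)*1000
print(cv2.minAreaRect(P)); M=cv2.moments(P.reshape(-1,1,2));print(M["m10"]/M["m00"],M["m01"]/M["m00"], np.degrees(.5*np.arctan2(2*M["mu11"],M["mu20"]-M["mu02"])))
w1=dict(np.load("pics/w1.npz"));V=cloud(w1);m=(abs(V[...,0]-.581)<.04)&(abs(V[...,1]+.273)<.04)&(V[...,2]>.085)&(V[...,2]<.11)
f=lambda m:(lambda M:(M["m10"]/M["m00"],M["m01"]/M["m00"]))(cv2.moments(rect(m).reshape(-1,1,2)))
print(tri(c,f(wg),w1,f(m)))
from station import r, imaging, sensors; s=sensors.sense();print(s["joints"].round(1),s["moment"].round(3))
```

```text
1183 [0.0948 0.0984 0.1003]
((581.9493408203125, -272.4662170410156), (51.426536560058594, 12.356531143188477), 62.580535888671875)
581.9930439732656 -272.43753122931395 65.96820392996379
(array([ 0.58179014, -0.27330816,  0.0906063 ]), [1.7451223617920363e-05, 1.745122361791855e-05])
[ -4.   22.9  -4.9   0.  -62.2   2.3] [-0.01  -0.002  0.008]
```

To row units: 0.1 m is 0.3333, 0.0716 m is 0.2387, 21.4 degrees is 0.2378.

```bash
echo '[{"finger_gap":1, "x":0.1, "y":-0.0067, "drz":0.0778}, {"finger_gap":1, "x":0.2, "y":-0.0133, "drz":0.1556}, {"finger_gap":1, "x":0.2387, "y":-0.0133, "z":0.0667, "drz":0.2378}, {"finger_gap":1, "x":0.2387, "y":-0.0133, "z":0.1667, "drz":0.2378}, {"finger_gap":1, "x":0.2387, "y":-0.0133, "z":0.2333, "drz":0.2378}, {"finger_gap":1, "x":0.2387, "y":-0.0133, "z":0.3, "drz":0.2378}, {"finger_gap":1, "x":0.2387, "y":-0.0133, "z":0.3333, "drz":0.2378}, {"finger_gap":1, "x":0.2387, "y":-0.0133, "z":0.3333, "drz":0.2378}]' | python3 steer.py
echo '[{"finger_gap":0.4}, {"finger_gap":0.3}, {"finger_gap":0.3}, {"finger_gap":0.3}, {"finger_gap":0.3}, {"finger_gap":0.3}, {"finger_gap":0.3}]' | python3 steer.py
```

```text
time_s: 12.7
tcp_pos: [0.5812, -0.272, 0.0765]
ee_rot: [[-0.392, -0.92, -0.003], [-0.92, 0.392, 0.001], [0.001, 0.003, -1.0]]
wrist_force: [-0.1, 0.5, 1.0]
gripper_width: 0.998
gripper_force: 0.0
time_s: 13.4
tcp_pos: [0.5824, -0.2715, 0.0782]
ee_rot: [[-0.391, -0.921, 0.0], [-0.921, 0.391, 0.0], [-0.0, -0.0, -1.0]]
wrist_force: [0.0, 0.1, -0.9]
gripper_width: 0.451
gripper_force: 0.0
```

To row units: 0.001 m is 0.0033.

```bash
echo '[{"finger_gap":0.2, "x":0.0033, "z":0.0033}, {"finger_gap":0, "x":0.0033, "z":0.0033}, {"finger_gap":0, "x":0.0033, "z":0.0033}, {"finger_gap":0, "x":0.0033, "z":0.0033}, {"finger_gap":0, "x":0.0033, "z":0.0033}, {"finger_gap":0, "x":0.0033, "z":0.0033}, {"finger_gap":0, "x":0.0033, "z":0.0033}, {"finger_gap":0, "x":0.0033, "z":0.0033}]' | python3 steer.py
python3 f.py
```

```text
time_s: 14.2
tcp_pos: [0.5828, -0.2728, 0.0772]
ee_rot: [[-0.391, -0.921, 0.002], [-0.921, 0.391, -0.001], [-0.0, -0.002, -1.0]]
wrist_force: [3.3, -3.0, -3.1]
gripper_width: 0.113
gripper_force: 30.0
[ 0.5828 -0.2728  0.0772] [ 3.26 -3.03 -3.08] [-0.812 -1.221 -0.022]
```

To row units: 50 degrees is 0.5556.

```bash
echo '[{"finger_gap":0, "drz":0.0444}, {"finger_gap":0, "drz":0.1222}, {"finger_gap":0, "drz":0.2}, {"finger_gap":0, "drz":0.2778}, {"finger_gap":0, "drz":0.3556}, {"finger_gap":0, "drz":0.4333}, {"finger_gap":0, "drz":0.5111}, {"finger_gap":0, "drz":0.5556}]' | python3 steer.py
python3 f.py
```

```text
time_s: 15.0
tcp_pos: [0.5827, -0.2726, 0.0772]
ee_rot: [[-0.957, -0.289, 0.001], [-0.289, 0.957, -0.0], [-0.001, -0.001, -1.0]]
wrist_force: [3.5, -2.2, -2.9]
gripper_width: 0.109
gripper_force: 30.0
[ 0.5827 -0.2726  0.0772] [ 3.54 -2.25 -2.87] [-0.639 -1.191  0.093]
```

To row units: 15 degrees is 0.1667.

```bash
echo '[{"finger_gap":0, "drz":0.0444}, {"finger_gap":0, "drz":0.0889}, {"finger_gap":0, "drz":0.1333}, {"finger_gap":0, "drz":0.1667}, {"finger_gap":0, "drz":0.1667}]' | python3 steer.py | grep rot
python3 f.py
echo '[{"finger_gap":0, "drz":0.0111}, {"finger_gap":0, "drz":0.0222}, {"finger_gap":0, "drz":0.0222}]' | python3 steer.py| grep rot
python3 f.py
echo '[{"finger_gap":0, "drz":0.0111}, {"finger_gap":0, "drz":0.0111}]' | python3 steer.py| grep rot
python3 f.py
```

```text
ee_rot: [[-0.999, -0.035, 0.001], [-0.035, 0.999, -0.0], [-0.001, -0.0, -1.0]]
[ 0.5827 -0.2725  0.0772] [ 3.91 -2.2  -2.97] [-0.667 -1.364 -0.07 ]
ee_rot: [[-1.0, -0.0, 0.001], [-0.0, 1.0, -0.0], [-0.001, -0.0, -1.0]]
[ 0.5826 -0.2725  0.0772] [ 3.98 -2.48 -4.27] [-0.63  -1.507 -0.033]
ee_rot: [[-1.0, 0.017, 0.001], [0.017, 1.0, -0.0], [-0.001, -0.0, -1.0]]
[ 0.5827 -0.2725  0.0772] [ 4.44 -1.52 -4.32] [-0.636 -1.55  -0.031]
```

To row units: 1 degrees is 0.0111.

```bash
for i in 1; do echo '[{"finger_gap":0, "drz":0.0111}, {"finger_gap":0, "drz":0.0111}]' | python3 steer.py| grep rot; python3 f.py
echo '[{"finger_gap":0, "drz":0.0111}, {"finger_gap":0, "drz":0.0111}]' | python3 steer.py| grep rot; python3 f.py
echo '[{"finger_gap":0, "drz":0.0111}, {"finger_gap":0, "drz":0.0111}]' | python3 steer.py| grep rot; python3 f.py; done
```

```text
ee_rot: [[-0.999, 0.034, 0.001], [0.034, 0.999, -0.0], [-0.001, -0.0, -1.0]]
[ 0.5827 -0.2725  0.0772] [ 5.52 -1.48 -4.07] [-0.653 -1.513  0.161]
ee_rot: [[-0.999, 0.05, 0.001], [0.05, 0.999, -0.001], [-0.001, -0.0, -1.0]]
[ 0.5827 -0.2725  0.0772] [ 5.49 -2.07 -3.51] [-0.685 -1.521  0.413]
ee_rot: [[-0.998, 0.067, 0.001], [0.067, 0.998, -0.001], [-0.001, -0.001, -1.0]]
[ 0.5827 -0.2725  0.0772] [ 4.74 -2.29 -3.49] [-0.611 -1.455  0.604]
```

The stop is clear: the moment rises about 0.22 N·m per degree from a tool angle of 88.4°, which matches the rail axis. Now I'll back off 90° from there.

To row units: -50 degrees is -0.5556.

```bash
echo '[{"finger_gap":0, "drz":-0.0333}, {"finger_gap":0, "drz":-0.1}, {"finger_gap":0, "drz":-0.1778}, {"finger_gap":0, "drz":-0.2556}, {"finger_gap":0, "drz":-0.3333}, {"finger_gap":0, "drz":-0.4111}, {"finger_gap":0, "drz":-0.4889}, {"finger_gap":0, "drz":-0.5556}]' | python3 steer.py| grep -E "rot|force|width"
echo '[{"finger_gap":0, "drz":-0.0778}, {"finger_gap":0, "drz":-0.1556}, {"finger_gap":0, "drz":-0.2333}, {"finger_gap":0, "drz":-0.3111}, {"finger_gap":0, "drz":-0.3889}, {"finger_gap":0, "drz":-0.4444}, {"finger_gap":0, "drz":-0.4722}, {"finger_gap":0, "drz":-0.4722}]' | python3 steer.py| grep -E "rot|force|width"
python3 f.py
python3 - <<'E'
from station import r, imaging, sensors
import numpy as np
R=sensors.sense()["ee_rot"];print(np.degrees(np.arctan2(R[1,1],R[0,1])))
E
```

```text
ee_rot: [[-0.691, -0.723, 0.002], [-0.723, 0.691, -0.0], [-0.001, -0.001, -1.0]]
wrist_force: [4.3, -3.0, -3.8]
gripper_width: 0.111
gripper_force: 30.0
ee_rot: [[-0.025, -1.0, 0.002], [-1.0, 0.025, -0.001], [0.001, -0.002, -1.0]]
wrist_force: [4.8, -2.6, -4.5]
gripper_width: 0.112
gripper_force: 30.0
[ 0.5829 -0.2728  0.0772] [ 4.85 -2.55 -4.55] [-0.915 -1.58   0.122]
178.56395245124028
```

Run:
```python
from station import r, imaging, sensors
import cv2,numpy as np
a=imaging.capture("scene")["pixels"][170:330,230:440,::-1]; cv2.imwrite("pics/end.png",cv2.resize(a,None,fx=3,fy=3))
```

```text
(no output)
```

View pics/end.png

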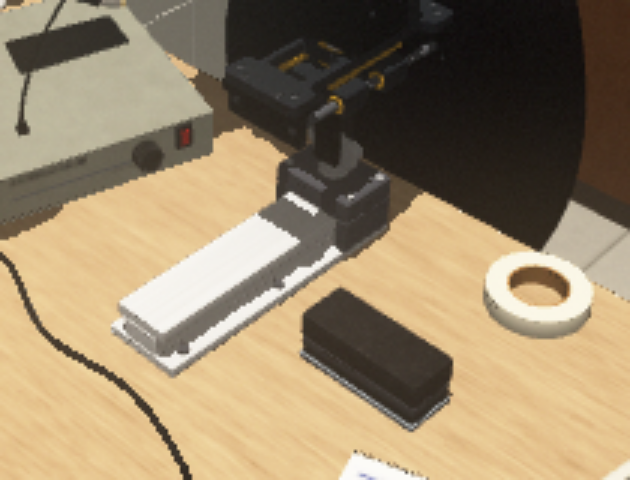

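The crop shows the block flat on the bench at (377,357), the tape untouched at (537,293), and the fingers closed on the wing at (340,155), with the wing across the rail.

```bash
python3 -c "
from station import r, imaging, sensors
print(r.finish_job())"
```

```text
the job is handed in; nothing more can be done
None
```

Job handed in (no verdict was returned): I wiped the bed in one stroke at about 4–5 N to about 9 mm short of the carrier, laid the block flat on the bench, seated the screw and backed it off about 90°, with the fingers still closed on the wing.

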